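# Close the brick saw box: cheek onto its dowels, held home

### The arm

A 6-joint arm with a two-finger parallel gripper is mounted at the origin on the work surface. World frame = base frame: x ahead of the robot, y to its left, z up, the work surface at z = 0. Lengths are in m, angles in rad, forces in N, time in s.
With the tool pointing down it reaches from about 0.425 to 0.95 m from the base axis. Payload 3.5 kg.
Tool frame: the origin (TCP) lies where the fingers leave the gripper's body, on its centre line; the fingertips stand 73 mm ahead of it and the grasp point (between the pads) lies 54 mm ahead of it; z points along the fingers, y is the line along which they close (so a half turn about z gives the same grasp; the last joint's range is limited). The gripper opens to 85 mm and grips with 20 to 120 N. Pads are 22 mm wide; open, the fingers measure 114 mm over their backs; the gripper's body (76 mm by 85 mm) begins 54 mm behind the grasp point. The pads swing forward as they close: fully open they stand 13 mm farther back than shut.
Start: joints at [0.956, 0.286, 1.577, -0, 1.279, -0.15], TCP at [0.303, 0.603, 0.304] pointing down, gripper open.
Joint ranges: [-2.77, 2.77], [-0.9, 2.22], [0.21, 2.48], [-1.53, 4.67], [0.24, 2.81], [-2.84, 2.84]. Speed limits (rad/s): [2.79, 2.79, 3.14, 3.14, 3.14, 3.14].

### API

Orientations are given as a unit quaternion [w, x, y, z].
In Python, from workcell import ctrl gives the robot as it stands.
- The arm moves only by the tool servo_tool, never from a script. Its argument "increments" is a list of rows, each an object with "jaw": the closure, from -1 (fully open) to 1 (shut); "translation": the shift along the world's x, y, z in m, a list of three; "turn": the turn about the world's z in degrees. A call has 1 to 20 rows; each row shifts and turns the commanded pose from where the row before left it; what a row does not reach is not made up. A row lasts 1/10 s, in which the tool goes at most 50 mm and 8.59 degrees, less where a joint would pass 70% of its speed; a pose out of reach is approached as far as the arm can. A call is refused whole if a number of a shift passes 0.05 or a number of a turn 8.59, either way. A call with a gripper value outside its range is refused whole. The fingers move at their own pace and stop on an object; the grip force is fixed at half the most. Time passes only in rows, so rows that do not move let the fingers close. It gives the time, the measured TCP pose, the force, the opening and the grip force at its end, in the units of the state.
- ctrl.state(): the state, without advancing time (a new reading comes with each control period).
- ctrl.get_image(name): name is "side" or "top"; returns the picture (400x640x3 uint8, red, green, blue); there is no depth.
- ctrl.calibration(name): a dict with "fx", "fy", "cx", "cy" (pixels), "distortion" ([k1, k2, p1, p2, k3] as OpenCV has them; the pictures are not rectified), "cam_to_world" (4x4, takes a point from camera to world coordinates). Camera axes: x right, y down, z forward; pixel columns grow to the right and rows downward; lengths in m; the calibration is good to about 2 mm. A picture is of the moment at which its call begins. calibration takes no time and is no camera call.
- ctrl.close_job(): hands the job in; it is judged then, once.
Trained networks look in the newest picture that a camera, given by its name, has taken for a name from the list of things; names that differ only in an ending like _2 or _b are one class to them, and where a whole thing is asked for, a point or a joint stands for the part that bears it (a point fixed in the world has none). Each returns a list of dicts, best first, with "score" (0 to 1); they miss things now and then, are a little off and sometimes report something else, mostly with a low value. They report only what shows in the picture. A call takes as long as a camera call.
- ctrl.look_for(camera, thing): "pixel" ([column, row] in pixels, amid what is visible of it).
- ctrl.outline_of(camera, thing): "mask" (400x640 bool, what is visible of it) and "pixel" ([column, row] in pixels, amid what is visible of it).
- ctrl.place_of(camera, thing): "pixel" ([column, row] in pixels: a listed point, or the origin of a listed thing).
The state is a dict: "time": time; "joint_pos": joint angles; "qvel": joint speeds; "tau": joint torques, N m; "tcp_pos": TCP position; "tool_rot": TCP orientation; "force": force on the tool from outside, world axes, zero at the start; "wrist_torque": the same for the moment, N m; "gripper_width": opening from 0.0 (shut) to 1.0 (fully open); "grasp_force": force on a finger pad.
Only numpy, scipy, OpenCV 4.12 (cv2) and the standard library are available. Lean on these libraries where they do the work, as an engineer would, in place of code of your own. Each camera call takes 0.05 s, during which the arm holds its last target. There are 200 camera calls.

### The job

Make up the saw box for tapered arch bricks: slide the tapered cheek, the one of the same shape as the cheek fixed on the box, up out of its slot in the rack and push it onto the box's two dowels, with its tall end at the same end as the fixed cheek's tall end. Press it fully home against the box and finish while still gripping it and holding it pressed there with a firm, steady push of more than 5 N, ready for the clamp: do not let go at the end. Leave the other two cheeks in their slots, and the brick and the clamp where they are.

Things in the scene. Friction and masses are not known exactly. Their poses are not given: they have to be found in the camera images.
- cheek_taper: loose tapered cheek in one of the rack's slots: plywood, 12 mm thick (x), 290 long (y), standing on its straight long edge; top edge a straight slope with a steel strip, 84 mm high at the +y (tall) end, 72 at mid-length, 60 at the -y end. Two 14 mm holes through its thickness. Origin: centre of underside. About 0.2 kg. Mid-length within 15 mm of the rack's middle, tall end to the rack's +y
- hole_tall (a point): centre of the hole near the tapered cheek's tall (+y) end, at mid-thickness: (0, 134, 28) mm in the cheek's frame
- hole_low (a point): centre of the hole near the tapered cheek's low (-y) end, at mid-thickness: (0, -134, 28) mm in the cheek's frame
- saw_box: empty open saw box screwed to the bench. Origin: centre of underside. Base 116 (x) by 290 (y), 18 mm thick; wooden end blocks at y = ±134 (22 thick, tops 60 mm above the bench). Fixed tapered cheek on the -x side (outer face x = -70; top edge 90 mm above the bench at +y, 66 at -y). +x side open: base edge and block ends flush at x = +58 mm, where the loose cheek seats flat
- dowel_tall (a point): on the axis of the dowel at the box's +y (tall) end, at (64, 134, 34) mm in the box's frame: where hole_tall lies when the cheek is home. The two dowels are steel, 12 mm thick, level, and stick out 24 mm along the box's +x from the face at x = 58 mm; the last 8 mm taper to a 5 mm nose
- dowel_low (a point): on the axis of the dowel at the box's -y (low) end, at (64, -134, 34) mm in the box's frame: where hole_low lies when the cheek is home. The home cheek has the box's axes and its origin at (64, 0, 6) mm in the box's frame: it hangs on the dowels, 6 mm clear of the bench; 116 mm by 246 mm stay free inside the box
- rack: wooden rack fixed to the bench. Origin: centre of underside. Base board 230 (x) by 200 (y), 12 mm thick; on it two slotted combs along x, 18 mm thick, at y = ±85 mm, tops 62 mm above the bench. Slots at x = -72, 0, +72 mm, 16 mm wide, open above; a cheek stands in each, along the rack's y, its underside on the base board, 12 mm above the bench; between the combs its faces are free
- cheek_plain: another loose cheek, to stay in its slot: 12 mm by 290 mm, top edge straight and level, 70 mm high. Origin: centre of the underside, axes as the tapered one
- cheek_arc: another loose cheek, to stay in its slot: 12 mm by 290 mm, top edge curved, 64 mm high at the ends and 90 mm in the middle. Origin: centre of the underside, axes as the tapered one
- brick: red perforated clay brick, 240 (x) by 115 (y) by 71 mm, 2.6 kg, loose at the far side of the bench. Origin: centre of the underside
- clamp: steel screw clamp with a wooden handle, lying loose at the far side of the bench, jaws away from the robot, about 245 mm long (x), 100 wide (y), 26 high. Origin: on its underside, under the middle of the rail

How it is judged:
By the outcome, as a careful person would: the job done as asked, in the order asked, and still so for the second after the job is handed in, while the arm keeps its last pose, push and grip.
It also fails if it takes over 53 s, if anything falls off the work surface, if the arm or the gripper's body presses on something with over 40 N, if the wrist force passes 120 N, or if a joint passes its speed limit or range.

## Working session

There is one attempt and no reset: what is moved stays moved. The work goes in short steps, Python scripts to look and compute and a tool call to move; the robot and the scene stay as the last step left them, time stands still between calls to the robot, and variables do not carry over. Pictures are saved under pics/ and viewed, at most 10 in all, crops included, and the job is handed in when it is done.

Besides the shell and the picture viewer there is one more tool, called after ">>>" as name(argument=value, ...) on one line, values as JSON. servo_tool: Moves the arm, as the interface text tells. Its arguments: {"type":"object","properties":{"increments":{"type":"array"}},"required":["increments"]}

```bash
mkdir -p pics; cat > h.py <<'E'
import numpy as np, cv2
from workcell import ctrl
def ray(cam,px):
    c=ctrl.calibration(cam); K=np.array([[c['fx'],0,c['cx']],[0,c['fy'],c['cy']],[0,0,1]])
    p=cv2.undistortPoints(np.array([[px]],float),K,np.array(c['distortion']))[0,0]
    T=np.array(c['cam_to_world']); return T[:3,3],T[:3,:3]@np.array([p[0],p[1],1])
def at(cam,px,z):
    o,d=ray(cam,px); return o+d*(z-o[2])/d[2]
def proj(cam,P):
    c=ctrl.calibration(cam); K=np.array([[c['fx'],0,c['cx']],[0,c['fy'],c['cy']],[0,0,1]])
    T=np.linalg.inv(np.array(c['cam_to_world'])); P=np.atleast_2d(np.array(P,float))
    return cv2.projectPoints(P,cv2.Rodrigues(T[:3,:3])[0],T[:3,3],K,np.array(c['distortion']))[0][:,0]
def tri(p1,p2,a='top',b='side'):
    o1,d1=ray(a,p1);o2,d2=ray(b,p2)
    s=np.linalg.lstsq(np.c_[d1,-d2],o2-o1,rcond=None)[0]
    A=o1+s[0]*d1;B=o2+s[1]*d2; return (A+B)/2,np.linalg.norm(A-B)
E
python3 - <<'E'
from h import *
for c in ('top','side'):
    im=ctrl.get_image(c); cv2.imwrite(f'pics/{c}0.png',im[:,:,::-1])
    print(c,np.round(ctrl.calibration(c)['cam_to_world'],3).tolist(),ctrl.calibration(c)['fx'])
    for t in ('cheek_taper','hole_tall','hole_low','saw_box','dowel_tall','dowel_low','rack','cheek_plain','cheek_arc'):
        print(t,[(np.round(r['pixel'],1).tolist(),round(r['score'],2)) for r in ctrl.place_of(c,t)][:3])
print(ctrl.state())
E
```

```text
top [[-0.013, -0.993, 0.117, 0.473], [-1.0, 0.012, -0.005, 0.009], [0.004, -0.117, -0.993, 1.132], [0.0, 0.0, 0.0, 1.0]] 431.9915055797368
cheek_taper [([217.7, 242.2], 0.58)]
hole_tall [([163.8, 250.8], 0.93)]
hole_low [([269.2, 233.7], 0.73)]
saw_box [([406.3, 235.2], 0.73)]
dowel_tall [([355.2, 222.4], 0.77)]
dowel_low [([449.7, 199.9], 0.83), ([213.8, 215.0], 0.19), ([351.9, 221.7], 0.15)]
rack [([221.4, 243.4], 0.93)]
cheek_plain [([212.6, 216.1], 0.59)]
cheek_arc [([220.2, 272.6], 0.75)]
side [[0.95, -0.229, 0.21, 0.364], [-0.31, -0.736, 0.601, -0.627], [0.017, -0.637, -0.771, 0.893], [0.0, 0.0, 0.0, 1.0]] 429.7067796809856
cheek_taper [([262.1, 158.1], 0.76)]
hole_tall [([247.9, 125.5], 0.74)]
hole_low [([279.2, 186.1], 0.68)]
saw_box [([319.9, 312.9], 0.72), ([347.9, 149.3], 0.56)]
dowel_tall [([314.5, 247.0], 0.91)]
dowel_low []
rack [([264.5, 162.8], 0.61), ([412.3, 256.3], 0.19)]
cheek_plain [([286.3, 151.3], 0.69)]
cheek_arc [([237.9, 166.5], 0.98)]
{'time': 1.0, 'joint_pos': array([ 9.55953865e-01,  2.86300856e-01,  1.57672189e+00, -3.72370666e-05,
        1.27863111e+00, -1.49985812e-01]), 'qvel': array([-0.00027088, -0.00027757, -0.00112979, -0.00047159, -0.00065073,
        0.00082697]), 'tau': array([-4.14232072e-04, -4.05980408e+01, -2.92949116e+01, -1.86799784e-04,
        6.33704240e-04, -7.76524871e-06]), 'tcp_pos': array([0.30255348, 0.60336484, 0.30391242]), 'tool_rot': array([ 5.12336781e-06,  2.30336008e-01,  9.73111156e-01, -3.50413419e-05]), 'force': array([ 0.46447608, -0.11923282, -0.7182164 ]), 'wrist_torque': array([-0.03106232,  0.04055144, -0.04658952]), 'grasp_force': 0.0, 'gripper_width': 0.9977627603604184}
```

View pics/top0.png

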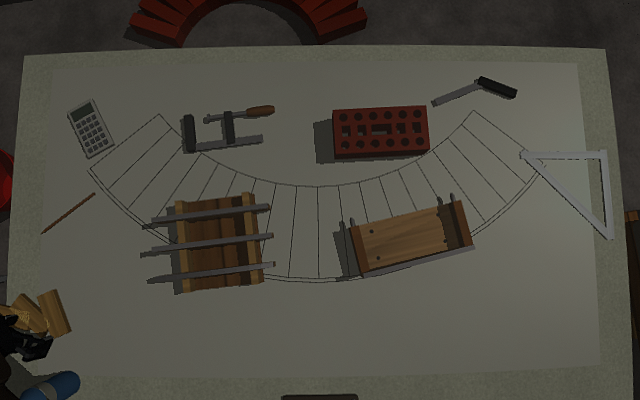

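View pics/side0.png

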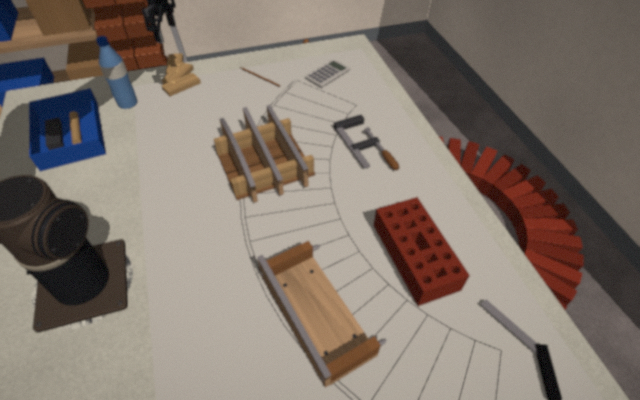

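```bash
cat > fit.py <<'E'
from h import *
from scipy.optimize import least_squares
def pose(p,M,z=0):
    c,s=np.cos(p[2]),np.sin(p[2]); M=np.atleast_2d(M)
    return np.c_[p[0]+c*M[:,0]-s*M[:,1],p[1]+s*M[:,0]+c*M[:,1],M[:,2]+z]
def fit(obs,x0,z=0):
    # obs: (cam,px,model pt)
    f=lambda p:np.concatenate([(proj(c,pose(p,m,z))[0]-px) for c,px,m in obs])
    r=least_squares(f,x0,loss='soft_l1',f_scale=1.5); return r.x,np.round(r.fun.reshape(-1,2),1)
E
python3 - <<'E'
from fit import *
for t,z in (('cheek_taper',.012),('rack',0),('saw_box',0)):pass
def get(t):
    out=[]
    for c in('top','side'):
        r=ctrl.place_of(c,t)
        if r and r[0]['score']>.5: out.append((c,np.array(r[0]['pixel'])))
    return out
O=lambda t,m:[(c,p,np.array(m)/1000) for c,p in get(t)]
ch=O('cheek_taper',(0,0,0))+O('hole_tall',(0,134,28))+O('hole_low',(0,-134,28))
bx=O('saw_box',(0,0,0))+O('dowel_tall',(64,134,34))+O('dowel_low',(64,-134,34))
rk=O('rack',(0,0,0))
pc,rc=fit(ch,[.5,.2,0],.012);pb,rb=fit(bx,[.5,-.2,0]);
print('cheek',pc,rc.tolist());print('box',pb,rb.tolist());print('rack',[at(c,p,0) for c,p,_ in rk])
np.save('p.npy',[pc,pb])
ims={c:ctrl.get_image(c) for c in('top','side')}
np.savez('im0.npz',**ims)
S=3
def draw(c,im,off,pts,col,z):
    q=((proj(c,pts)-off+.5)*S).astype(int); cv2.polylines(im,[q],True,col,1)
H=np.array
chf=lambda x:H([[x,145,0],[x,145,84],[x,-145,60],[x,-145,0]])/1000
blk=lambda s:H([[58,s*145,60],[58,s*123,60],[-58,s*123,60],[-58,s*145,60]])/1000
crops={}
for c,(x0,y0,x1,y1) in {'top':(130,180,480,300),'side':(205,95,395,390)}.items():
    S=2 if c=='top' else 2
    im=cv2.resize(ims[c][y0:y1,x0:x1,::-1],None,fx=S,fy=S,interpolation=cv2.INTER_CUBIC)
    im=cv2.convertScaleAbs(im,alpha=1.8); raw=im.copy()
    off=H([x0,y0])
    for x in(-6,6): draw(c,im,off,pose(pc,chf(x),.012),(0,255,0),0)
    for s in(1,-1):
        draw(c,im,off,pose(pb,blk(s)),(255,255,0),0)
        draw(c,im,off,pose(pb,H([[58,s*134,34],[82,s*134,34]])/1000),(0,0,255),0)
    draw(c,im,off,pose(pb,H([[-70,145,90],[-70,-145,66],[-58,-145,66],[-58,145,90]])/1000),(255,0,255),0)
    crops[c]=(np.vstack if c=='top' else np.hstack)([raw,im])
    cv2.imwrite(f'pics/{c}1.png',crops[c]); print(crops[c].shape)
E
```

```text
cheek [0.48433553 0.25835351 0.13438438] [[0.7, 0.3], [0.9, 2.0], [0.3, -0.9], [-1.6, -0.8], [-0.9, 1.1], [0.7, -1.0]]
box [ 0.49734142 -0.23186515  0.21111998] [[0.1, -0.0], [-1.0, -0.5], [-2.8, -0.3], [-0.1, 1.0], [3.3, -1.1]]
rack [array([0.48206455, 0.2530072 , 0.        ]), array([0.48773739, 0.25811665, 0.        ])]
(480, 700, 3)
(590, 760, 3)
```

View pics/top1.png

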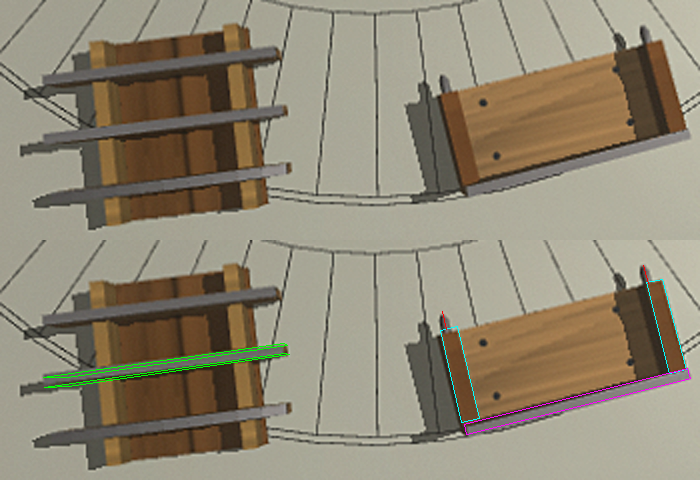

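View pics/side1.png

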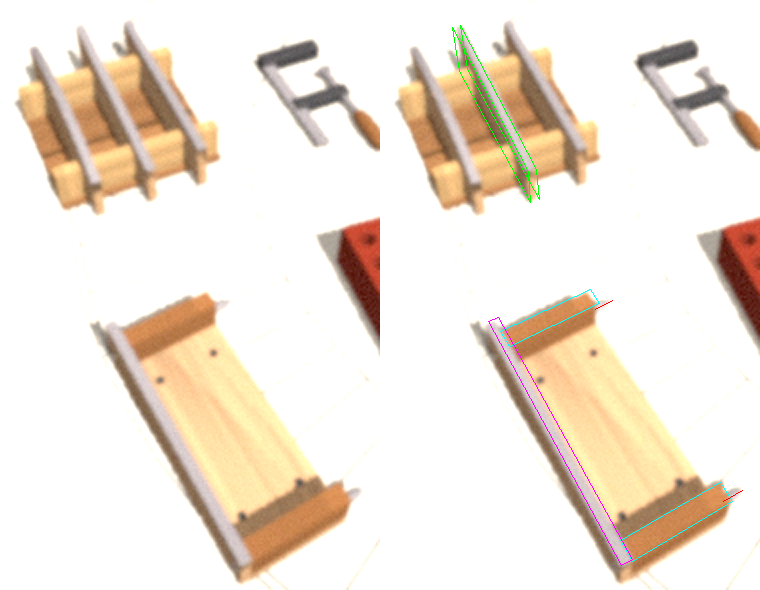

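The top crop (2x, offset (130,180)) and the side crop show the middle cheek with a straight slope. Its ends are at about (152,250) and (273,235) in the top picture. The arc cheek is on the near side (its shadow is curved). The box overlay agrees to about 1–2 px. Next I check which cheek is which by triangulating the heights of their top ends.

```bash
python3 - <<'E'
from fit import *
for n,a,b in (('mid tall',(152.5,250),(245.3,110)),('mid low',(273,235),(280,179)),('+x far',(152.5,221),(269.3,107.5)),('+x near',(269.5,206.5),(306,184))):
    P,e=tri(a,b); print(n,np.round(P*1000),round(e*1000,1))
pc,pb=np.load('p.npy')
print('grasp',pose(pc,[[0,.004,.045]],.012),np.degrees(pc[2]),'home',pose(pb,[[.064,.004,.051]]),np.degrees(pb[2]))
for c in('top','side'):
    im=np.load('im0.npz')[c]
E
```

```text
mid tall [469. 404.  85.] 4.9
mid low [501. 110.  81.] 0.7
+x far [541. 410.  73.] 6.3
+x near [575. 125.  22.] 1.5
grasp [[0.48379961 0.26231745 0.057     ]] 7.699657625555294 home [[ 0.55908219 -0.21454244  0.051     ]] 12.096283898368943
```

```bash
python3 - <<'E'
from fit import *
pc,pb=np.load('p.npy')
im=np.load('im0.npz')
H=np.array
def mk(c,x0,y0,x1,y1,S):
    v=cv2.convertScaleAbs(cv2.resize(im[c][y0:y1,x0:x1,::-1],None,fx=S,fy=S,interpolation=cv2.INTER_CUBIC),alpha=1.2 if c=='side' else 1.8)
    for dx in(0,.072):
        p=pc.copy(); p[:2]+=dx*H([np.cos(pc[2]),np.sin(pc[2])])
        for h,col in(((84,60),(0,255,0)),((70,70),(0,0,255))):
            q=proj(c,pose(p,H([[0,145,h[0]],[0,-145,h[1]]])/1000,.012))
            cv2.polylines(v,[((q-[x0,y0]+.5)*S).astype(int)],False,col,1)
    return v
a=mk('side',210,92,320,202,5);b=mk('top',138,185,280,300,2)
b=cv2.copyMakeBorder(b,0,a.shape[0]-b.shape[0],0,0,cv2.BORDER_CONSTANT) 
b=b[:, :250]
cv2.imwrite('pics/r.png',np.hstack([a,b]))
for t in('cheek_taper','cheek_plain','cheek_arc'):
  for c in('side','top'):
    r=ctrl.outline_of(c,t); print(t,c,[(np.round(x['pixel']).tolist(),round(x['score'],2)) for x in r][:3])
E
```

```text
cheek_taper side [([262.0, 148.0], 0.66), ([239.0, 159.0], 0.2)]
cheek_taper top [([206.0, 245.0], 0.64)]
cheek_plain side [([287.0, 146.0], 0.77)]
cheek_plain top [([212.0, 214.0], 0.61)]
cheek_arc side [([237.0, 159.0], 0.95)]
cheek_arc top [([218.0, 274.0], 0.95)]
```

View pics/r.png

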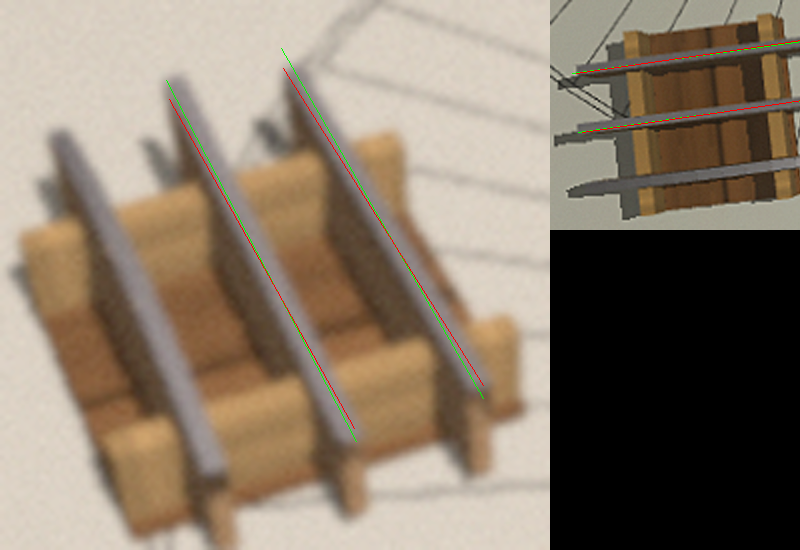

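The side crop confirms it: the middle cheek's strip follows the taper line, from far end (170,80) to near end (350,440). The +x one follows the level line. So the middle cheek is the tapered one. I go above it.

>>> servo_tool(increments=[{"jaw": -0.2, "translation": [0.0228, -0.0427, -0.013], "turn": -7}, {"jaw": -0.2, "translation": [0.0228, -0.0427, -0.013], "turn": -7}, {"jaw": -0.2, "translation": [0.0228, -0.0427, -0.013], "turn": -7}, {"jaw": -0.2, "translation": [0.0228, -0.0427, -0.013], "turn": -7}, {"jaw": -0.2, "translation": [0.0228, -0.0427, -0.013], "turn": -7}, {"jaw": -0.2, "translation": [0.0228, -0.0427, -0.013], "turn": -7}, {"jaw": -0.2, "translation": [0.0228, -0.0427, -0.013], "turn": -7}, {"jaw": -0.2, "translation": [0.0228, -0.0427, -0.013], "turn": -7}, {"jaw": -0.2, "translation": [0, 0, 0], "turn": 0}, {"jaw": -0.2, "translation": [0, 0, 0], "turn": 0}])

```text
time: 3.1
tcp_pos: [0.4849, 0.2617, 0.2]
tool_rot: [-0.0, 0.661, 0.75, -0.0]
force: [0.1, -0.0, 0.7]
gripper_width: 0.602
grasp_force: 0.0
```

>>> servo_tool(increments=[{"jaw": -0.2, "translation": [0, 0, -0.03], "turn": 0.5}, {"jaw": -0.2, "translation": [0, 0, -0.03], "turn": 0}, {"jaw": -0.2, "translation": [0, 0, -0.02], "turn": 0}, {"jaw": -0.2, "translation": [0, 0, -0.009], "turn": 0}, {"jaw": 0.4, "translation": [0, 0, 0], "turn": 0}, {"jaw": 0.4, "translation": [0, 0, 0], "turn": 0}, {"jaw": 0.4, "translation": [0, 0, 0], "turn": 0}])

```text
time: 3.8
tcp_pos: [0.4854, 0.2634, 0.1129]
tool_rot: [0.001, 0.657, 0.754, 0.001]
force: [-0.1, -0.5, -0.2]
gripper_width: 0.3
grasp_force: 0.0
```

```bash
python3 - <<'E'
from fit import *
print(ctrl.state()['force'])
a=ctrl.get_image('side')[92:202,210:320,::-1]; b=ctrl.get_image('top')[180:300,130:280,::-1]
a=cv2.resize(a,None,fx=4,fy=4,interpolation=2);b=cv2.convertScaleAbs(cv2.resize(b,None,fx=2.2,fy=2.2,interpolation=2),alpha=1.8)
b=cv2.copyMakeBorder(b,0,a.shape[0]-b.shape[0],0,0,cv2.BORDER_CONSTANT)
cv2.imwrite('pics/g.png',np.hstack([a,b]))
E
```

```text
[-0.08448306 -0.51794113 -0.21229078]
```

View pics/g.png

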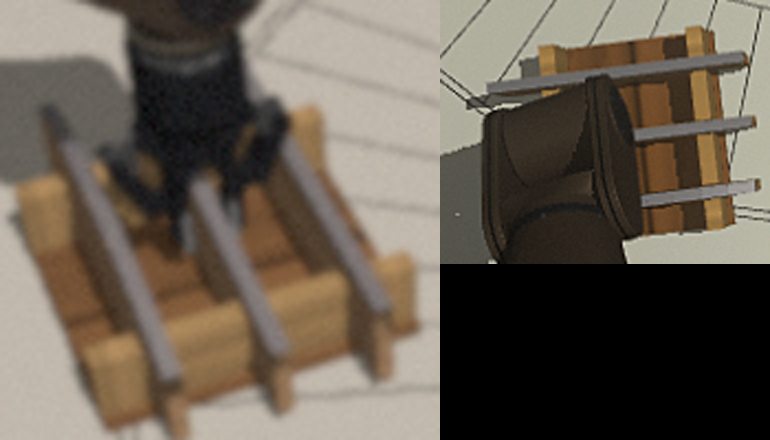

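The fingers straddle the middle cheek, with pads at crop (187,230) and (235,215) and the strip at (210,210) between them. They are clear of its neighbours. Closing.

>>> servo_tool(increments=[{"jaw": 1, "translation": [0, 0, 0], "turn": 0}, {"jaw": 1, "translation": [0, 0, 0], "turn": 0}, {"jaw": 1, "translation": [0, 0, 0], "turn": 0}, {"jaw": 1, "translation": [0, 0, 0], "turn": 0}, {"jaw": 1, "translation": [0, 0, 0], "turn": 0}])

```text
time: 4.4
tcp_pos: [0.4852, 0.2628, 0.1122]
tool_rot: [0.0, 0.657, 0.754, 0.001]
force: [-0.6, -0.3, 5.1]
gripper_width: 0.132
grasp_force: 59.8
```

>>> servo_tool(increments=[{"jaw": 1, "translation": [0, 0, 0.005], "turn": 0}, {"jaw": 1, "translation": [0, 0, 0.01], "turn": 0}, {"jaw": 1, "translation": [0, 0, 0.01], "turn": 0}, {"jaw": 1, "translation": [0, 0, 0.01], "turn": 0}, {"jaw": 1, "translation": [0, 0, 0.015], "turn": 0}, {"jaw": 1, "translation": [0, 0, 0.015], "turn": 0}, {"jaw": 1, "translation": [0, 0, 0.02], "turn": 0}, {"jaw": 1, "translation": [0, 0, 0.02], "turn": 0}, {"jaw": 1, "translation": [0, 0, 0.005], "turn": 0}, {"jaw": 1, "translation": [0, 0, 0], "turn": 0}])

```text
time: 5.4
tcp_pos: [0.4844, 0.2628, 0.2227]
tool_rot: [0.0, 0.657, 0.754, 0.001]
force: [-0.4, 0.2, -2.9]
gripper_width: 0.132
grasp_force: 58.7
```

>>> servo_tool(increments=[{"jaw": 1, "translation": [0.0111, -0.0388, 0], "turn": 0.35}, {"jaw": 1, "translation": [0.0111, -0.0388, 0], "turn": 0.35}, {"jaw": 1, "translation": [0.0111, -0.0388, 0], "turn": 0.35}, {"jaw": 1, "translation": [0.0111, -0.0388, 0], "turn": 0.35}, {"jaw": 1, "translation": [0.0111, -0.0388, 0], "turn": 0.35}, {"jaw": 1, "translation": [0.0111, -0.0388, 0], "turn": 0.35}, {"jaw": 1, "translation": [0.0111, -0.0388, 0], "turn": 0.35}, {"jaw": 1, "translation": [0.0111, -0.0388, 0], "turn": 0.35}, {"jaw": 1, "translation": [0.0111, -0.0388, 0], "turn": 0.35}, {"jaw": 1, "translation": [0.0111, -0.0388, 0], "turn": 0.35}, {"jaw": 1, "translation": [0.0111, -0.0388, 0], "turn": 0.35}, {"jaw": 1, "translation": [0.0111, -0.0388, 0], "turn": 0.35}, {"jaw": 1, "translation": [0, 0, 0], "turn": 0}, {"jaw": 1, "translation": [0, 0, -0.03], "turn": 0}, {"jaw": 1, "translation": [0, 0, -0.03], "turn": 0}, {"jaw": 1, "translation": [0, 0, -0.03], "turn": 0}, {"jaw": 1, "translation": [0, 0, 0], "turn": 0}, {"jaw": 1, "translation": [0, 0, 0], "turn": 0}])

```text
time: 7.2
tcp_pos: [0.6168, -0.202, 0.1299]
tool_rot: [-0.002, 0.629, 0.778, -0.0]
force: [0.4, 0.1, -2.0]
gripper_width: 0.132
grasp_force: 58.6
```

```bash
python3 - <<'E'
from fit import *
s=ctrl.state();print(s['tcp_pos'],s['tool_rot'],s['force'])
N=np.array
for c in('top','side'):
    im=ctrl.get_image(c);np.save(f'{c}2.npy',im)
    for t in('hole_tall','hole_low','dowel_tall','dowel_low','cheek_taper','saw_box'):
        print(c,t,[(np.round(r['pixel'],1).tolist(),round(r['score'],2)) for r in ctrl.place_of(c,t)][:2])
a=cv2.resize(np.load('side2.npy')[225:400,245:405,::-1],None,fx=3,fy=3,interpolation=2)
b=cv2.convertScaleAbs(cv2.resize(np.load('top2.npy')[160:290,330:490,::-1],None,fx=2,fy=2,interpolation=2),alpha=1.8)
b=cv2.copyMakeBorder(b,0,a.shape[0]-b.shape[0],0,0,cv2.BORDER_CONSTANT)
v=np.hstack([a,b]);print(v.shape);cv2.imwrite('pics/i.png',v)
E
```

```text
[ 0.61683683 -0.20198146  0.12990314] [-1.88777065e-03  6.28623154e-01  7.77707699e-01 -3.18922207e-04] [ 0.40534571  0.11673466 -1.97965982]
top hole_tall [([345.5, 200.9], 0.71)]
top hole_low [([215.7, 215.4], 0.59)]
top dowel_tall [([355.5, 222.8], 0.97)]
top dowel_low [([450.6, 195.9], 0.83)]
top cheek_taper []
top saw_box [([213.6, 214.5], 0.6)]
side hole_tall [([334.9, 230.5], 0.96)]
side hole_low [([406.2, 323.1], 0.68)]
side dowel_tall [([311.5, 250.5], 0.81)]
side dowel_low [([380.5, 343.8], 0.85)]
side cheek_taper [([350.8, 149.5], 0.53)]
side saw_box [([318.8, 315.1], 0.57)]
(525, 800, 3)
```

View pics/i.png

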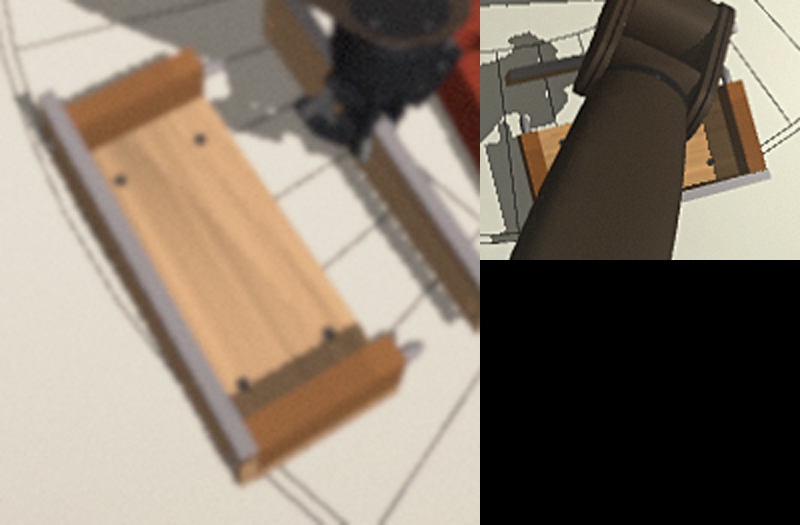

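```bash
python3 - <<'E'
from fit import *
N=np.array
dt,dl=N([64,134,34])/1e3,N([64,-134,34])/1e3
B=[('top',N([355.2,222.4]),dt),('top',N([355.5,222.8]),dt),('top',N([449.7,199.9]),dl),('top',N([450.6,195.9]),dl),('side',N([314.5,247.]),dt),('side',N([311.5,250.5]),dt),('side',N([380.5,343.8]),dl),('side',N([319.9,312.9]),N([0,0,0])),('side',N([318.8,315.1]),N([0,0,0])),('top',N([406.3,235.2]),N([0,0,0])),
# hand-read corners
('top',N([363.5,277.7]),N([-70,145,90])/1e3),('top',N([475,247.7]),N([-70,-145,66])/1e3),('top',N([350.5,226.3]),N([58,145,60])/1e3),('top',N([461.5,200]),N([58,-145,60])/1e3),
('side',N([245+242/3,225+462/3]),N([-70,-145,66])/1e3),('side',N([245+43/3,225+97/3]),N([-70,145,90])/1e3),('side',N([245+403/3,225+362/3]),N([58,-145,60])/1e3),('side',N([245+192/3,225+50/3]),N([58,145,60])/1e3)]
pb,r=fit(B,[.5,-.23,.2]);print('box',pb,np.degrees(pb[2]));print(r.tolist())
for c in('top','side'): print(c,fit([b for b in B if b[0]==c],pb)[0])
ht,hl=N([0,134,28])/1e3,N([0,-134,28])/1e3
C=[('top',N([345.5,200.9]),ht),('side',N([334.9,230.5]),ht),('side',N([406.2,323.1]),hl)]
pc,r=fit(C,[.6,-.2,.2],.0297);print('cheek',pc,np.degrees(pc[2]),r.tolist())
c,s=np.cos(pb[2]),np.sin(pb[2]); d=(pc-pb)[:2]; print('cheek in box',c*d[0]+s*d[1],-s*d[0]+c*d[1])
print('home cheek world',pose(pb,[[.064,0,0]]))
np.save('pb.npy',pb)
E
```

```text
box [ 0.49666956 -0.23412133  0.22253382] 12.750248639838402
[[-2.1, 0.6], [-2.4, 0.2], [3.7, -1.3], [2.8, 2.7], [-0.8, 1.8], [2.2, -1.7], [-1.2, 0.5], [-1.0, 0.5], [0.1, -1.7], [1.0, 0.2], [0.7, -0.3], [0.7, 0.5], [-0.2, -0.5], [-0.1, -1.3], [0.5, -0.5], [-1.4, -0.3], [2.2, -0.1], [0.1, -1.3]]
top [ 0.49680689 -0.23303223  0.22411531]
side [ 0.49660395 -0.23478471  0.22224933]
cheek [ 0.61958176 -0.2016865   0.24638639] 14.11690011409577 [[0.9, -1.2], [-0.4, 0.9], [-0.6, -1.1]]
cheek in box 0.1270397687576551 0.004508102106501679
home cheek world [[ 0.55909141 -0.21999642  0.        ]]
```

>>> servo_tool(increments=[{"jaw": 1, "translation": [-0.005, -0.002, -0.0117], "turn": 0.6}, {"jaw": 1, "translation": [-0.005, -0.002, -0.012], "turn": 0}, {"jaw": 1, "translation": [-0.01, -0.003, 0], "turn": 0}, {"jaw": 1, "translation": [-0.0097, -0.0022, 0], "turn": 0}, {"jaw": 1, "translation": [0, 0, 0], "turn": 0}, {"jaw": 1, "translation": [0, 0, 0], "turn": 0}])

```text
time: 8.5
tcp_pos: [0.588, -0.2126, 0.108]
tool_rot: [0.001, 0.625, 0.781, 0.0]
force: [0.3, 0.3, -2.5]
gripper_width: 0.135
grasp_force: 58.8
```

```bash
python3 - <<'E'
from fit import *
N=np.array; s=ctrl.state();print(s['tcp_pos'],s['tool_rot'],s['force'])
pb=np.load('pb.npy')
for c in('top','side'):
    im=ctrl.get_image(c);np.save(f'{c}3.npy',im)
    for t in('hole_tall','hole_low','dowel_tall','dowel_low'):
        print(c,t,[(np.round(r['pixel'],1).tolist(),round(r['score'],2)) for r in ctrl.place_of(c,t)][:2])
def crop(c,x0,y0,x1,y1,S,al):
    v=cv2.convertScaleAbs(cv2.resize(np.load(c+'3.npy')[y0:y1,x0:x1,::-1],None,fx=S,fy=S,interpolation=2),alpha=al)
    return v
a=crop('side',295,215,425,355,4,1.1);b=crop('top',335,170,475,240,2,2)
b2=cv2.copyMakeBorder(b,0,a.shape[0]-b.shape[0],0,0,cv2.BORDER_CONSTANT)
v=np.hstack([a,b2]);print(v.shape);cv2.imwrite('pics/j.png',v)
E
```

```text
[ 0.58795551 -0.21256512  0.10804866] [5.63273466e-04 6.25040277e-01 7.80592281e-01 1.60069526e-04] [ 0.28583747  0.3472273  -2.48118292]
top hole_tall [([349.0, 211.2], 0.83)]
top hole_low [([221.2, 243.7], 0.5)]
top dowel_tall [([355.9, 220.9], 0.95)]
top dowel_low [([450.8, 197.5], 0.72)]
side hole_tall [([325.4, 244.3], 0.61)]
side hole_low [([393.2, 338.6], 0.74)]
side dowel_tall [([312.8, 247.0], 0.75), ([396.1, 338.4], 0.24)]
side dowel_low [([381.8, 343.1], 0.56)]
(560, 800, 3)
```

View pics/j.png

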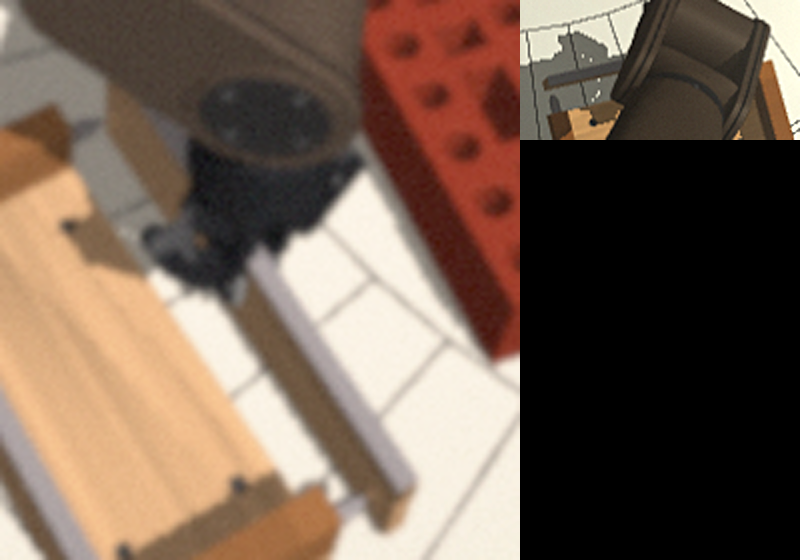

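```bash
python3 - <<'E'
from fit import *
pb=np.load('pb.npy'); c,s=np.cos(pb[2]),np.sin(pb[2])
def bx(cam,px,z):
    d=at(cam,px,z)[:2]-pb[:2]; return np.round([1e3*(c*d[0]+s*d[1]),1e3*(-s*d[0]+c*d[1])],1)
print('cheek end outer',bx('side',(398,336.75),.0678),'inner',bx('side',(390.5,339.25),.0678))
print('block',bx('side',(379.3,345.7),.06),'fixed low',bx('side',(325.7,379),.066))
for n,cam,px,z in [('ht','side',(325.4,244.3),.0358),('ht','top',(349,211.2),.0358),('hl','side',(393.2,338.6),.0358),('dt','side',(312.8,247),.034),('dt','top',(355.9,220.9),.034),('dl','side',(381.8,343.1),.034),('dl','top',(450.8,197.5),.034)]: print(n,cam,bx(cam,px,z))
st=ctrl.state();q=st['tool_rot'];print(np.degrees(np.arctan2(2*q[2]**2-1,2*q[1]*q[2])))
d=st['tcp_pos'][:2]-pb[:2];print('tcp in box',c*d[0]+s*d[1],-s*d[0]+c*d[1])
E
```

```text
cheek end outer [  94.  -149.1] inner [  78.1 -145.7]
block [  53.9 -143. ] fixed low [ -71.2 -145.3]
ht side [ 94.1 130. ]
ht top [ 95.5 137.1]
hl side [  95.1 -139.3]
dt side [ 64.8 139.5]
dt top [ 67.5 125.8]
dl side [  69.9 -134.6]
dl top [  68.3 -128. ]
12.677436870395066
tcp in box 0.09401878233884706 0.0012808316098643253
```

```bash
python3 - <<'E'
from fit import *
N=np.array; pb=np.load('pb.npy')
def crop(c,x0,y0,w,h,S,al):
    v=cv2.convertScaleAbs(cv2.resize(np.load(c+'3.npy')[y0:y0+h,x0:x0+w,::-1],None,fx=S,fy=S,interpolation=cv2.INTER_NEAREST),alpha=al)
    for P,zz in ((N([[88,145,84],[100,145,84],[100,-145,60],[88,-145,60],]),7.8),(N([[-70,145,90],[-58,145,90],[-58,-145,66],[-70,-145,66]]),0),(N([[58,145,60],[58,123,60],[-58,123,60],[-58,145,60]]),0),(N([[58,-145,60],[58,-123,60],[-58,-123,60],[-58,-145,60]]),0)):
        q=(proj(c,pose(pb,(P+[0,0,zz])/1e3))-[x0,y0]+.5)*S
        cv2.polylines(v,[q.astype(int)],True,(0,255,0),1)
    return v
a=crop('top',335,195,50,95,6,2); b=crop('side',315,310,90,80,5,1.1)
h=max(a.shape[0],b.shape[0]); p=lambda v:cv2.copyMakeBorder(v,0,h-v.shape[0],0,0,0)
v=np.hstack([p(a),p(b)]);print(v.shape);cv2.imwrite('pics/k.png',v)
E
```

```text
(570, 750, 3)
```

View pics/k.png

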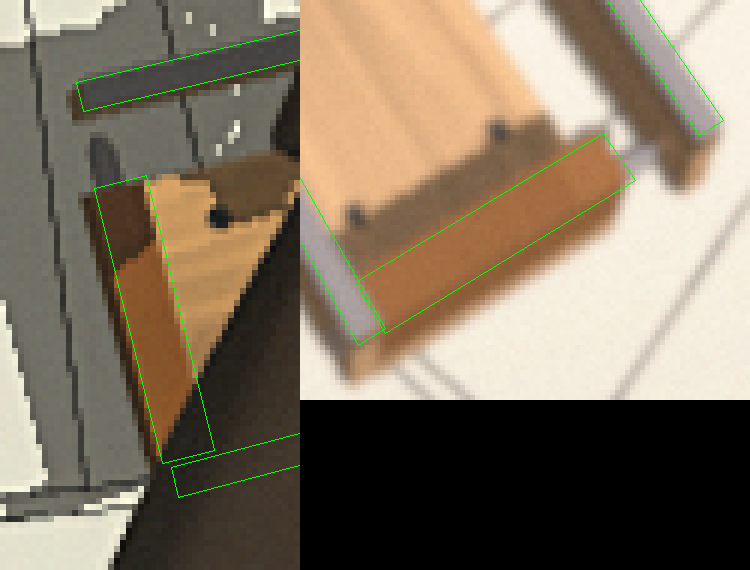

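The enlarged crops show the box and cheek outlines agreeing with the picture to about 1 px in both cameras. The cheek is about 1 mm too far to -y and about 2 mm high. I correct that and start onto the dowel noses.

>>> servo_tool(increments=[{"jaw": 1, "translation": [-0.0002, 0.001, -0.0018], "turn": 0}, {"jaw": 1, "translation": [-0.0034, -0.0008, 0], "turn": 0}, {"jaw": 1, "translation": [-0.0034, -0.0008, 0], "turn": 0}, {"jaw": 1, "translation": [-0.0034, -0.0008, 0], "turn": 0}, {"jaw": 1, "translation": [-0.0035, -0.0007, 0], "turn": 0}, {"jaw": 1, "translation": [0, 0, 0], "turn": 0}, {"jaw": 1, "translation": [0, 0, 0], "turn": 0}])

```text
time: 9.7
tcp_pos: [0.5744, -0.2133, 0.106]
tool_rot: [0.0, 0.624, 0.781, 0.001]
force: [1.6, 6.0, -1.0]
gripper_width: 0.134
grasp_force: 59.1
```

>>> servo_tool(increments=[{"jaw": 1, "translation": [-0.0004, 0.0015, 0.0004], "turn": 0}, {"jaw": 1, "translation": [0, 0, 0], "turn": 0}, {"jaw": 1, "translation": [-0.002, -0.0004, 0], "turn": 0}, {"jaw": 1, "translation": [-0.002, -0.0004, 0], "turn": 0}, {"jaw": 1, "translation": [0, 0, 0], "turn": 0}, {"jaw": 1, "translation": [0, 0, 0], "turn": 0}])

```text
time: 10.3
tcp_pos: [0.5693, -0.2133, 0.106]
tool_rot: [-0.001, 0.625, 0.781, 0.0]
force: [-0.4, 3.8, -0.6]
gripper_width: 0.131
grasp_force: 59.2
```

>>> servo_tool(increments=[{"jaw": 1, "translation": [-0.0002, 0.001, 0.0002], "turn": 0}, {"jaw": 1, "translation": [-0.002, -0.0004, 0], "turn": 0}, {"jaw": 1, "translation": [-0.002, -0.0004, 0], "turn": 0}, {"jaw": 1, "translation": [-0.002, -0.0004, 0], "turn": 0}, {"jaw": 1, "translation": [0, 0, 0], "turn": 0}, {"jaw": 1, "translation": [0, 0, 0], "turn": 0}])

```text
time: 10.9
tcp_pos: [0.5634, -0.2141, 0.1063]
tool_rot: [0.0, 0.625, 0.781, -0.0]
force: [-1.5, 0.3, -2.4]
gripper_width: 0.131
grasp_force: 59.0
```

>>> servo_tool(increments=[{"jaw": 1, "translation": [-0.002, -0.0004, 0], "turn": 0}, {"jaw": 1, "translation": [-0.002, -0.0005, 0], "turn": 0}, {"jaw": 1, "translation": [-0.001, -0.0002, 0], "turn": 0}, {"jaw": 1, "translation": [0, 0, 0], "turn": 0}, {"jaw": 1, "translation": [0, 0, 0], "turn": 0}])

```text
time: 11.4
tcp_pos: [0.5585, -0.2149, 0.1063]
tool_rot: [0.0, 0.625, 0.781, -0.0]
force: [0.6, 0.7, -1.9]
gripper_width: 0.133
grasp_force: 59.0
```

>>> servo_tool(increments=[{"jaw": 1, "translation": [-0.001, -0.0002, 0], "turn": 0}, {"jaw": 1, "translation": [-0.001, -0.0002, 0], "turn": 0}, {"jaw": 1, "translation": [0, 0, 0], "turn": 0}, {"jaw": 1, "translation": [0, 0, 0], "turn": 0}, {"jaw": 1, "translation": [0, 0, 0], "turn": 0}])

```text
time: 11.9
tcp_pos: [0.5569, -0.2152, 0.1064]
tool_rot: [0.001, 0.624, 0.781, 0.0]
force: [4.1, 1.2, -3.6]
gripper_width: 0.131
grasp_force: 58.8
```

>>> servo_tool(increments=[{"jaw": 1, "translation": [-0.001, -0.0002, 0], "turn": 0}, {"jaw": 1, "translation": [-0.001, -0.0002, 0], "turn": 0}, {"jaw": 1, "translation": [-0.001, -0.0002, 0], "turn": 0}, {"jaw": 1, "translation": [0, 0, 0], "turn": 0}, {"jaw": 1, "translation": [0, 0, 0], "turn": 0}, {"jaw": 1, "translation": [0, 0, 0], "turn": 0}, {"jaw": 1, "translation": [0, 0, 0], "turn": 0}])

```text
time: 12.6
tcp_pos: [0.5563, -0.2152, 0.1066]
tool_rot: [0.004, 0.625, 0.78, 0.003]
force: [14.5, 3.8, -8.7]
gripper_width: 0.135
grasp_force: 58.6
```

```bash
python3 - <<'E'
from fit import *
N=np.array; pb=np.load('pb.npy'); s=ctrl.state(); print(s['force'],s['wrist_torque'])
def crop(c,x0,y0,w,h,S,al):
    v=cv2.convertScaleAbs(cv2.resize(ctrl.get_image(c)[y0:y0+h,x0:x0+w,::-1],None,fx=S,fy=S,interpolation=cv2.INTER_CUBIC),alpha=al)
    return v
a=crop('top',335,195,70,95,5,2); b=crop('side',300,240,110,150,4,1.1)
h=max(a.shape[0],b.shape[0]); p=lambda v:cv2.copyMakeBorder(v,0,h-v.shape[0],0,0,0)
v=np.hstack([p(a),p(b)])[:600,:800];print(v.shape);cv2.imwrite('pics/l.png',v)
E
```

```text
[14.51807028  3.77768808 -8.65364659] [ 0.76236606 -2.09712133  0.38539375]
(600, 790, 3)
```

View pics/l.png

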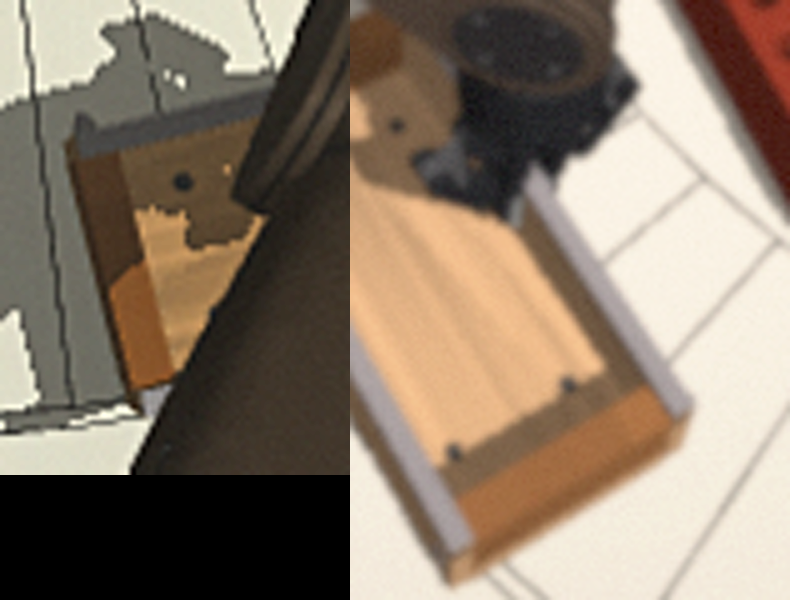

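The last picture shows the cheek flush on both block ends, at (75,150) in the top crop and (685,410) in the side crop, with the tall ends together. The push is about 15 N. I let it settle briefly to see that it is steady, then hand in.

>>> servo_tool(increments=[{"jaw": 1, "translation": [0, 0, 0], "turn": 0}, {"jaw": 1, "translation": [0, 0, 0], "turn": 0}, {"jaw": 1, "translation": [0, 0, 0], "turn": 0}, {"jaw": 1, "translation": [0, 0, 0], "turn": 0}, {"jaw": 1, "translation": [0, 0, 0], "turn": 0}])

```text
time: 13.2
tcp_pos: [0.5563, -0.2152, 0.1066]
tool_rot: [0.004, 0.625, 0.78, 0.003]
force: [14.6, 3.4, -8.6]
gripper_width: 0.133
grasp_force: 58.6
```

```bash
python3 -c "
from workcell import ctrl
s=ctrl.state();print(s['time'],s['force'],s['tcp_pos'])
f=s['force']
if 9<f[0]<30: print(ctrl.close_job())"
```

```text
13.2 [14.57803119  3.37746985 -8.55342732] [ 0.55634256 -0.21520231  0.10658681]
the job is handed in; nothing more can be done
None
```

The tapered cheek is on both dowels, tall end matching the fixed cheek's, pressed home against the box with a steady push of about 15 N and still gripped; the job was handed in at 13.2 s.

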